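# Clip an electronic price label into the shelf rail

## Robot

A 6-joint arm with a two-finger parallel gripper is mounted at the origin on the work surface. World frame = base frame: x ahead of the robot, y to its left, z up, the work surface at z = 0. Lengths are in m, angles in degrees, forces in N, time in s.
With the tool pointing down it reaches from about 0.25 to 0.8 m from the base axis. Payload 3.9 kg.
Tool frame: the origin (TCP) lies between the finger pads; the fingertips stand 22 mm ahead of it and the grasp point (between the pads) lies 3 mm ahead of it (bot.nose_length is the distance from the TCP to the fingertips, in m); z points along the fingers, y is the direction in which the jaws open and shut (so a half turn about z gives the same grasp; the last joint's range is limited). The gripper opens to 85 mm and grips with 20 to 120 N. Pads are 22 mm wide; open, the fingers measure 114 mm over their backs; the gripper's body (76 mm by 85 mm) begins 54 mm behind the grasp point. The pads swing forward as they close: fully open they stand 13 mm farther back than shut.
Start: joints at [70.76, 14.897, -7.913, 67.191, 0, 90], TCP at [0.173, 0.496, 0.226] pointing down, gripper open.
Joint ranges: [-159.42, 159.42], [-47.68, 98.78], [-73.54, 78.23], [-108.79, 121.32], [-90, 84.71], [-180, 180]. Speed limits (degrees/s): [147.25, 147.25, 180, 180, 180, 180].

## Interface

Orientations are given as a 3x3 rotation matrix whose columns are the frame's x, y, z axes.
In Python, from bench import telemetry, grab_frame, bot, find_in, tip_of gives the robot as it stands. The module is installed in compiled form; this text tells all that it offers.
- The arm moves only by the tool jog_arm, never from a script. Its argument "targets" is a list of rows, each an object of numbers: "x", "y", "z": the shift along the world's x, y, z in m; "ax", "ay", "az": the turn, a rotation vector about the world's x, y, z in degrees; "grip": the gripper command: -1 is fully open, 1 is shut, values between are in proportion. A call has 1 to 20 rows; each row shifts and turns the pose as measured when the row begins; what a row does not reach is not made up. A row lasts 1/8 s, in which the tool goes at most 62.5 mm and 10.7 degrees, less where a joint would pass 70% of its speed; a pose out of reach is approached as far as the arm can. A call is refused whole if a number of a shift passes 0.0625 or a number of a turn 10.7, either way. A call with a gripper value outside its range is refused whole. The fingers move at their own pace and stop on an object; the grip force is fixed at half the most. Time passes only in rows, so rows that do not move let the fingers close. It gives the time, the measured TCP pose, the force and the opening at its end, in the units of the state.
- telemetry.get_obs(): the state, without advancing time (a new reading comes with each control period).
- grab_frame(name): name is "scene" or "top" or "wrist"; returns a dict with "color" (400x640x3 uint8, blue, green, red), "vertical_fov" (degrees; the focal length in pixels is half the picture's height over the tangent of half this angle, whatever the lens; pixels are square), "cx", "cy" (the principal point, pixels), "R" (3x3) and "t" (3): a world point X has camera coordinates R X + t. Camera axes: x right, y down, z forward; pixel columns grow to the right and rows downward; lengths in m; the calibration is good to about 2 mm. The wrist camera is an equidistant fisheye: a pixel r from the principal point sees the ray r / f radians off the axis. A picture is of the moment at which its call begins. There is no depth.
- bot.finish_job(): hands the job in, once; it reports no verdict.
Trained networks look in the newest picture that a camera, given by its name, has taken for a name from the list of things; names that differ only in an ending like _2 or _b are one class to them, and where a whole thing is asked for, a point or a joint stands for the part that bears it (a point fixed in the world has none). Each returns a list of dicts, best first, with "confidence" (0 to 1); they miss things now and then, are a little off and sometimes report something else, mostly with a low value. They report only what shows in the picture. A call takes as long as a camera call. They do not tell look-alikes from the thing itself.
- find_in(camera, target): "box" ([left, top, width, height] in pixels, round what is visible of it).
- tip_of(camera, target): "pixel" ([row, column] in pixels: a listed point, or the origin of a listed thing).
The state is a dict: "clock": time; "joints": joint angles; "qvel": joint speeds; "tau": joint torques, N m; "position": TCP position; "ee_rot": TCP orientation; "ft_force": force on the tool from outside, world axes, zero at the start; "torque": the same for the moment, N m; "width": opening from 0.0 (shut) to 1.0 (fully open).
Only numpy, scipy, OpenCV 4.12 (cv2) and the standard library are available. Lean on these libraries where they do the work, as an engineer would, in place of code of your own. Each camera call takes 0.05 s, during which the arm holds its last target. There are 200 camera calls.

## Task

Take the large electronic price label and lay it face up on the spring catches of the empty place in the price rail, slide it against the rail's end stop, and then press it straight down until it clicks fully home under all four catches, still against the stop. Stop pressing once it has clicked, and leave the small label and the other goods where they are.

Things in the scene. Friction and masses are not known exactly. Their poses are not given: they have to be found in the camera images.
- label_center (a point): Centre of the large price label: a flat white plastic block with a grey screen on top, 38 mm wide (its x), 90 mm long (its y), 15 mm high (z up), about 90 g. Low on each long side two bevelled lugs, 14 mm long at y = +-32 mm, stick out 3 mm (44 mm over both), 6.5 mm high. Starts face up on the table; the same after a half turn about z. The small label is not wanted.
- rail: Fixed price rail: an aluminium strip 76 mm wide (its x), 222 mm long (its y), 6 mm thick, on the table, z up. Origin at table height under the centre of the empty place, where the label lies with its long side along y. The strip reaches from y = -171 to +51 mm. Two grey ribs, 14 mm high, carry the fitted label; between y = -25 and +25 mm the sides are bare, so fingers can hold the label there all the way down.
- seat (a point): Where the label's centre is when it is home against the stop: on the rail's origin in x and y, 21.5 mm above the table.
- stop_face (a point): Point on the face of the end stop, a plate 60 mm wide and 45 mm high across the rail at its +y end; the face looks to -y and lies 45 mm from the origin. The point is at x = 0, 30 mm above the table.
- catch_mouth (a point): Middle of the mouth between four grey spring catches at rail x = +-22, y = +-32 mm, each 14 mm long in y. Their tops slope in from 52 mm apart here (33.5 mm high) to 38 mm at 21.5 mm high. A label laid on them by its lugs has its centre about 31 mm high. A push rising to some 12 to 20 N in all spreads them until, 4 mm above its seat, they snap in over the lugs: the force drops and they urge it down to the ribs.
- neighbour_top (a point): Centre of the top of another large label already fitted, fixed to the rail, 29 mm high; its end towards the empty place is at rail y = -72 mm.
- catch0 (a joint): How far the catch at +x, -y is pushed outwards, in m (0 shut; about 0.003 just before it snaps over the lug; spring-loaded, limit 0.007).
- catch1 (a joint): The same for the catch at +x, +y.
- catch2 (a joint): The same for the catch at -x, -y.
- catch3 (a joint): The same for the catch at -x, +y.
- small_label_center (a point): Centre of a smaller price label of the same look, 32 x 66 x 12 mm (x, y, z), lying face up. Not to be disturbed.
- candle_center (a point): Centre of a candle jar, 64 mm across and 58 mm tall, standing. Not to be disturbed.
- brush_center (a point): On a flat wooden hairbrush lying on the table, bristles down, 20 mm high; its head (75 x 55 mm) reaches from 18 to 93 mm along its x, its 18 mm wide handle back to -90 mm. Not to be disturbed.
- carton_center (a point): Centre of an upright cardboard carton 70 x 50 x 90 mm tall. Not to be disturbed.
- mug_center (a point): Centre of a white mug, 80 mm across and 90 mm tall, handle at its +y. Not to be disturbed.
- diffuser_center (a point): Centre of a bottle 60 mm across and 110 mm tall. Not to be disturbed.
Mind the look-alikes: they are no part of the job. What is shaped like the part that bears label_center but green or orange is not meant.

How it is judged:
By the outcome, as a careful person would: the job done as asked, in the order asked, and still so for the second after the job is handed in, with the robot touching nothing.
It also fails if it takes over 48 s, if anything falls off the work surface, if the arm or the gripper's body presses on something with over 40 N, if the wrist force passes 120 N, or if a joint passes its speed limit or range.

## Working session

There is one attempt and no reset: what is moved stays moved. The work goes in short steps, Python scripts to look and compute and a tool call to move; the robot and the scene stay as the last step left them, time stands still between calls to the robot, and variables do not carry over. Pictures are saved under pics/ and viewed, about 8 in all and at most 12, crops included, and the job is handed in when it is done.

Besides the shell and the picture viewer there is one more tool, called after "Call:" in YAML: its name, and indented under it one key for each argument. jog_arm: Moves the arm, as the interface text tells. Its arguments: {"type":"object","properties":{"targets":{"type":"array"}},"required":["targets"]}

```bash
mkdir -p pics; cat > h.py <<'E'
import numpy as np, cv2
from bench import telemetry, grab_frame, bot, find_in, tip_of
def foc(f): return f["color"].shape[0]/2/np.tan(np.radians(f["vertical_fov"])/2)
def ray(f,row,col,fish=False):
    F=foc(f); d=np.array([col-f["cx"],row-f["cy"]])
    if fish:
        r=np.hypot(*d); th=r/F
        c=np.array([*(d/max(r,1e-9)*np.sin(th)),np.cos(th)])
    else: c=np.array([*(d/F),1.])
    R=np.array(f["R"]);t=np.array(f["t"])
    return -R.T@t, R.T@c
def atz(f,row,col,z,fish=False):
    o,d=ray(f,row,col,fish); return o+d*(z-o[2])/d[2]
def proj(f,X,fish=False):
    c=np.array(f["R"])@np.array(X)+np.array(f["t"]);F=foc(f)
    if fish:
        r=np.hypot(c[0],c[1]);th=np.arctan2(r,c[2]);uv=c[:2]/max(r,1e-9)*th*F
    else: uv=c[:2]/c[2]*F
    return np.array([uv[1]+f["cy"],uv[0]+f["cx"]])
E
python3 - <<'E'
from h import *
names={"label_center":.0075,"seat":.0215,"stop_face":.03,"catch_mouth":.0335,"neighbour_top":.029,"small_label_center":.006,"rail":0}
for cam in("top","scene"):
    f=grab_frame(cam);cv2.imwrite(f"pics/{cam}0.png",f["color"])
    print(cam,-np.array(f["R"]).T@f["t"],f["vertical_fov"])
    for n,z in names.items():
        for d in tip_of(cam,n)[:4]:
            p=d["pixel"];print(n,round(d["confidence"],2),np.round(p,1),np.round(atz(f,*p,z),4))
print(telemetry.get_obs())
E
```

```text
top [ 0.45866111 -0.03321543  1.33968159] 44.22067223793715
label_center 0.84 [205.3 485.9] [ 0.5427 -0.4795  0.0075]
label_center 0.68 [168.2 381. ] [ 0.6448 -0.1961  0.0075]
label_center 0.58 [207.  260.9] [0.5397 0.1307 0.0075]
label_center 0.56 [266.2 439.9] [ 0.379  -0.3514  0.0075]
seat 0.58 [200.  260.9] [0.5576 0.1291 0.0215]
stop_face 0.89 [203.8 241.6] [0.547  0.1794 0.03  ]
catch_mouth 0.64 [202.2 261.5] [0.5509 0.126  0.0335]
catch_mouth 0.16 [201.2 259.8] [0.5535 0.1305 0.0335]
small_label_center 0.63 [228.3 377.4] [ 0.4812 -0.1847  0.006 ]
small_label_center 0.54 [167.9 379.8] [ 0.6458 -0.193   0.006 ]
scene [ 1.19516801 -0.01024072  1.14274848] 45.57162630105077
label_center 0.88 [234.1 254.2] [ 0.6495 -0.2013  0.0075]
label_center 0.86 [150.2 211.5] [ 0.3798 -0.3512  0.0075]
label_center 0.66 [199.3 157.7] [ 0.5479 -0.4765  0.0075]
label_center 0.41 [189. 336.] [0.507  0.0141 0.0075]
seat 0.57 [203.2 379.7] [0.5586 0.132  0.0215]
stop_face 0.57 [204.7 395.6] [0.5673 0.1733 0.03  ]
catch_mouth 0.65 [196.3 378.4] [0.544  0.128  0.0335]
neighbour_top 0.62 [187.5 338.3] [
[... 315 characters left out ...]
 -7.91175673e+00,  6.71914267e+01,
        2.59803962e-04,  8.99991692e+01]), 'qvel': array([ 0.03330842,  0.02977231,  0.03829133,  0.05647767, -0.05324387,
        0.01372028]), 'tau': array([-9.59422978e-04, -4.05556870e+01,  2.54222167e+01,  8.61682456e-04,
       -6.91657488e-05,  7.90974838e-06]), 'position': array([0.17299519, 0.49567096, 0.22554662]), 'ee_rot': array([[-9.44152648e-01,  3.29508387e-01,  1.84966366e-05],
       [ 3.29508387e-01,  9.44152646e-01,  6.67572709e-05],
       [ 4.53343225e-06,  6.91238510e-05, -9.99999998e-01]]), 'ft_force': array([-0.60299371,  0.06371323, -0.61578025]), 'torque': array([-0.02903308, -0.00371039,  0.0420211 ]), 'width': 0.9965954532481318}
```

View pics/top0.png

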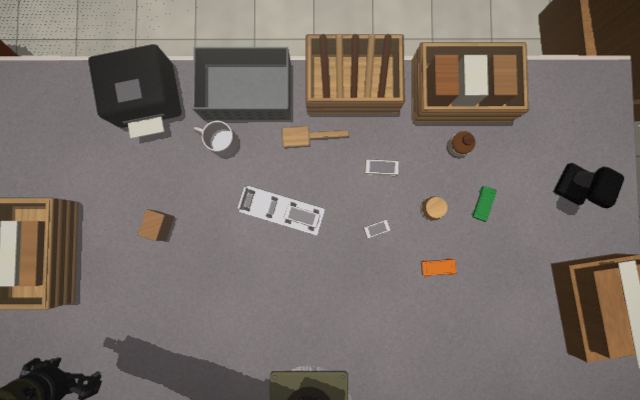

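View pics/scene0.png

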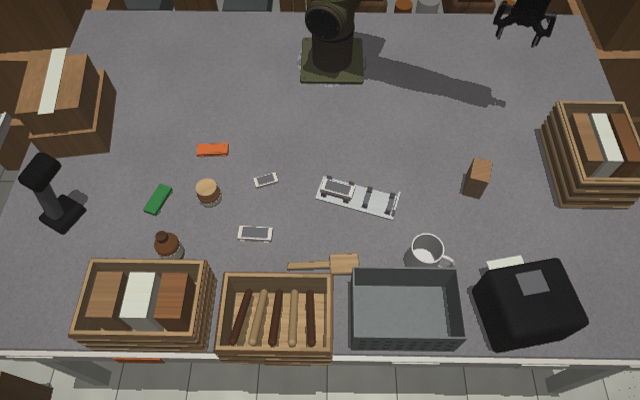

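The top picture shows these candidates (row, col):
- Large white label at (168,381).
- Small white label at (229,377).
- Green look-alike at (204,485) and orange at (267,439).
- Label already fitted in the rail at (214,303).

I choose (168,381), the large white one. Next is a close crop to check it and to measure yaw.

```bash
python3 - <<'E'
from h import *
f=grab_frame("top");im=f["color"]
def rect(r0,r1,c0,c1,z,th):
    g=cv2.cvtColor(im[r0:r1,c0:c1],cv2.COLOR_BGR2GRAY)
    m=(g>th).astype(np.uint8)
    m=cv2.morphologyEx(m,cv2.MORPH_CLOSE,np.ones((3,3)))
    cs=max(cv2.findContours(m,cv2.RETR_EXTERNAL,cv2.CHAIN_APPROX_NONE)[0],key=cv2.contourArea)
    P=np.array([atz(f,p[0][1]+r0,p[0][0]+c0,z)[:2] for p in cs],np.float32)
    (c,s,a)=cv2.minAreaRect(P); print(np.round(c,4),np.round(s,4),round(a,2))
    print(np.round(cv2.boxPoints((c,s,a)),4).tolist())
rect(155,182,360,405,.015,140)
rect(215,242,360,395,.012,140)
rect(180,242,230,332,.006,120)
a=cv2.resize(im[150:245,355:405],None,fx=5.5,fy=5.5,interpolation=cv2.INTER_CUBIC)
b=cv2.resize(im[180:240,232:330],None,fx=5.3,fy=5.3,interpolation=cv2.INTER_CUBIC)
o=np.zeros((max(a.shape[0],b.shape[0]),a.shape[1]+b.shape[1],3),np.uint8)
o[:a.shape[0],:a.shape[1]]=a;o[:b.shape[0],a.shape[1]:]=b
cv2.imwrite("pics/crop1.png",o);print(o.shape)
E
```

```text
[ 0.6468 -0.1969] [0.0898 0.041 ] 87.35
[[0.6241999864578247, -0.24079999327659607], [0.6651999950408936, -0.24269999563694], [0.6693000197410583, -0.15299999713897705], [0.6284000277519226, -0.15109999477863312]]
[ 0.48   -0.1827] [0.0323 0.0667] 18.22
[[0.4542999863624573, -0.15610000491142273], [0.47519999742507935, -0.21940000355243683], [0.5058000087738037, -0.2092999964952469], [0.48489999771118164, -0.1459999978542328]]
[0.5305 0.0781] [0.2752 0.1657] 89.85
[[0.447299987077713, -0.05920000001788139], [0.6129000186920166, -0.059700001031160355], [0.6136999726295471, 0.21549999713897705], [0.4480000138282776, 0.2159000039100647]]
(522, 794, 3)
```

View pics/crop1.png

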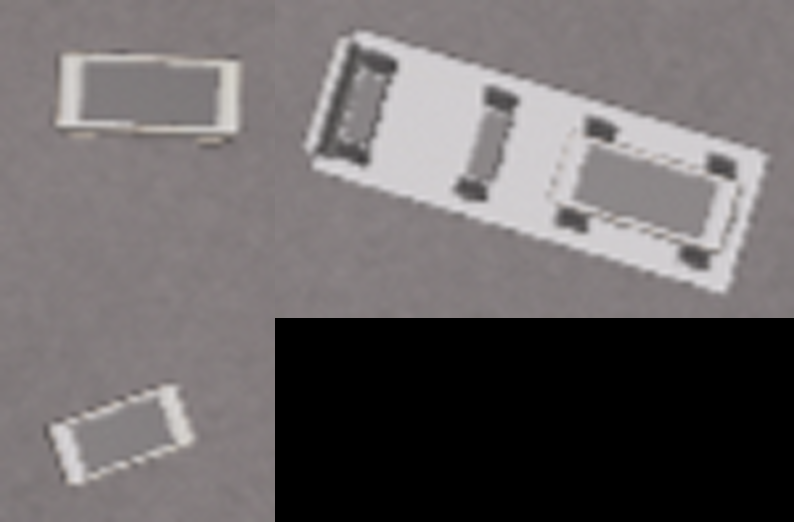

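Call:
jog_arm:
  targets:
    - {"x":0.0296,"y":-0.0433,"az":-4.59}
    - {"x":0.0296,"y":-0.0433,"az":-4.59}
    - {"x":0.0296,"y":-0.0433,"az":-4.59}
    - {"x":0.0296,"y":-0.0433,"az":-4.59}
    - {"x":0.0296,"y":-0.0433,"az":-4.59}
    - {"x":0.0296,"y":-0.0433,"az":-4.59}
    - {"x":0.0296,"y":-0.0433,"az":-4.59}
    - {"x":0.0296,"y":-0.0433,"az":-4.59}
    - {"x":0.0296,"y":-0.0433,"az":-4.59}
    - {"x":0.0296,"y":-0.0433,"az":-4.59}
    - {"x":0.0296,"y":-0.0433,"az":-4.59}
    - {"x":0.0296,"y":-0.0433,"az":-4.59}
    - {"x":0.0296,"y":-0.0433,"az":-4.59}
    - {"x":0.0296,"y":-0.0433,"az":-4.59}
    - {"x":0.0296,"y":-0.0433,"az":-4.59}
    - {"x":0.0296,"y":-0.0433,"az":-4.59}

```text
$.targets[0]: bad value
```

```bash
python3 - <<'E'
from h import *
f=grab_frame("wrist");cv2.imwrite("pics/w1.png",f["color"])
for d in tip_of("wrist","label_center")[:3]:
    print(d, atz(f,*d["pixel"],.0075,True))
o=telemetry.get_obs();R=o["ee_rot"];print(o["position"],np.round(R,4),np.degrees(np.arctan2(R[1,1],R[0,1])),o["clock"],o["ft_force"],bot.nose_length)
f=grab_frame("top");im=f["color"]
r0,r1,c0,c1=180,242,230,332
g=cv2.cvtColor(im[r0:r1,c0:c1],cv2.COLOR_BGR2GRAY);m=(g>170).astype(np.uint8)
m=cv2.morphologyEx(m,cv2.MORPH_CLOSE,np.ones((9,9)))
cs=max(cv2.findContours(m,cv2.RETR_EXTERNAL,cv2.CHAIN_APPROX_NONE)[0],key=cv2.contourArea)
P=np.array([atz(f,p[0][1]+r0,p[0][0]+c0,.006)[:2] for p in cs],np.float32)
b=cv2.minAreaRect(P);print(b,cv2.boxPoints(b))
E
```

```text
{'pixel': [349.3, 44.9], 'confidence': 0.77} [ 0.38238127 -0.35630752  0.0075    ]
{'pixel': [390.1, 61.1], 'confidence': 0.57} [ 0.55287857 -0.48960053  0.0075    ]
[0.17298926 0.49566626 0.22551471] [[-0.9442  0.3295  0.    ]
 [ 0.3295  0.9442  0.    ]
 [-0.      0.     -1.    ]] 70.76088421192686 0.95 [-0.07469482 -0.60065056 -1.12896054] 0.022
((0.532882571220398, 0.07826602458953857), (0.22761237621307373, 0.07490000128746033), 73.08927917480469) [[ 0.46394786 -0.01972558]
 [ 0.5356091  -0.04151259]
 [ 0.60181725  0.17625764]
 [ 0.530156    0.19804463]]
```

View pics/w1.png

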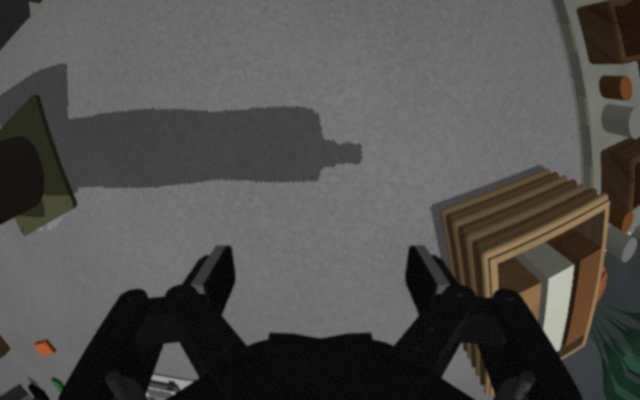

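The wrist view shows only the start area, because the move was refused. I'll resend it with every field filled in.

Call:
jog_arm:
  targets:
    - {"x":0.0296,"y":-0.0433,"z":0,"ax":0,"ay":0,"az":-4.59,"grip":-1}
    - {"x":0.0296,"y":-0.0433,"z":0,"ax":0,"ay":0,"az":-4.59,"grip":-1}
    - {"x":0.0296,"y":-0.0433,"z":0,"ax":0,"ay":0,"az":-4.59,"grip":-1}
    - {"x":0.0296,"y":-0.0433,"z":0,"ax":0,"ay":0,"az":-4.59,"grip":-1}
    - {"x":0.0296,"y":-0.0433,"z":0,"ax":0,"ay":0,"az":-4.59,"grip":-1}
    - {"x":0.0296,"y":-0.0433,"z":0,"ax":0,"ay":0,"az":-4.59,"grip":-1}
    - {"x":0.0296,"y":-0.0433,"z":0,"ax":0,"ay":0,"az":-4.59,"grip":-1}
    - {"x":0.0296,"y":-0.0433,"z":0,"ax":0,"ay":0,"az":-4.59,"grip":-1}
    - {"x":0.0296,"y":-0.0433,"z":0,"ax":0,"ay":0,"az":-4.59,"grip":-1}
    - {"x":0.0296,"y":-0.0433,"z":0,"ax":0,"ay":0,"az":-4.59,"grip":-1}
    - {"x":0.0296,"y":-0.0433,"z":0,"ax":0,"ay":0,"az":-4.59,"grip":-1}
    - {"x":0.0296,"y":-0.0433,"z":0,"ax":0,"ay":0,"az":-4.59,"grip":-1}
    - {"x":0.0296,"y":-0.0433,"z":0,"ax":0,"ay":0,"az":-4.59,"grip":-1}
    - {"x":0.0296,"y":-0.0433,"z":0,"ax":0,"ay":0,"az":-4.59,"grip":-1}
    - {"x":0.0296,"y":-0.0433,"z":0,"ax":0,"ay":0,"az":-4.59,"grip":-1}
    - {"x":0.0296,"y":-0.0433,"z":0,"ax":0,"ay":0,"az":-4.59,"grip":-1}

```text
clock: 3.0
position: [0.6593, -0.2166, 0.2274]
ee_rot: [[0.083, 0.996, 0.013], [0.997, -0.083, -0.002], [-0.001, 0.013, -1.0]]
ft_force: [0.4, -1.4, -0.6]
width: 1.0
```

```bash
python3 - <<'E'
from h import *
f=grab_frame("wrist");cv2.imwrite("pics/w2.png",f["color"])
for n,z in (("label_center",.0075),("small_label_center",.006)):
  for d in tip_of("wrist",n)[:3]:
    print(n,d, atz(f,*d["pixel"],z,True))
o=telemetry.get_obs();R=o["ee_rot"];print(o["position"],np.round(R,4),np.degrees(np.arctan2(R[1,1],R[0,1])),o["clock"],o["ft_force"],o["width"])
print(proj(f,[.6468,-.197,.015],True))
E
```

```text
label_center {'pixel': [267.4, 145.2], 'confidence': 0.94} [ 0.37722339 -0.35537288  0.0075    ]
label_center {'pixel': [151.6, 307.4], 'confidence': 0.84} [ 0.64716508 -0.20433985  0.0075    ]
label_center {'pixel': [328.7, 261.9], 'confidence': 0.71} [ 0.54744224 -0.47509317  0.0075    ]
[ 0.65915846 -0.21737659  0.22560744] [[ 8.250e-02  9.965e-01  1.100e-02]
 [ 9.966e-01 -8.250e-02 -1.400e-03]
 [-5.000e-04  1.110e-02 -9.999e-01]] -4.733028539613274 3.15 [0.28954024 0.82827382 0.44262628] 0.999384962585226
[146.62986118 306.35089346]
```

View pics/w2.png

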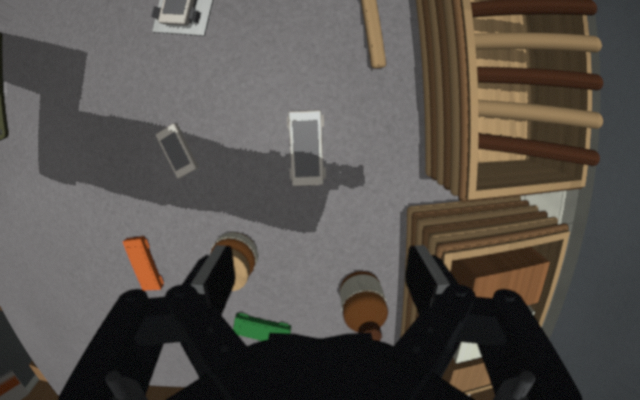

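The wrist view shows the big white label at about (149,306), which agrees with the top estimate. The small label is apart from it at (150,175), and the green (327,262) and orange (265,143) look-alikes are clear of it. Now going lower above it.

Call:
jog_arm:
  targets:
    - {"x":-0.008,"y":0.012,"z":-0.03,"ax":0,"ay":0.6,"az":1.5,"grip":-1}
    - {"x":-0.004,"y":0.006,"z":-0.04,"ax":0,"ay":0,"az":0.5,"grip":-1}
    - {"x":0,"y":0,"z":-0.03,"ax":0,"ay":0,"az":0,"grip":-1}
    - {"x":0,"y":0,"z":0,"ax":0,"ay":0,"az":0,"grip":-1}

```text
clock: 3.65
position: [0.6446, -0.195, 0.1248]
ee_rot: [[0.042, 0.999, 0.001], [0.999, -0.042, 0.0], [0.0, 0.001, -1.0]]
ft_force: [-0.6, -0.8, 0.2]
width: 1.001
```

```bash
python3 - <<'E'
from h import *
f=grab_frame("wrist");im=f["color"];cv2.imwrite("pics/w3.png",im)
for d in tip_of("wrist","label_center")[:3]:
    print(d, atz(f,*d["pixel"],.0075,True))
# rectified view at z=.015 around the label, 4 px/mm
xs=np.linspace(.6,.7,400);ys=np.linspace(-.26,-.13,520)
M=np.array([[proj(f,[x,y,.015],True) for y in ys] for x in xs],np.float32)
o=cv2.remap(im,M[...,1].copy(),M[...,0].copy(),cv2.INTER_LINEAR)
cv2.imwrite("pics/r3.png",o)
o=telemetry.get_obs();R=o["ee_rot"];print(o["position"],np.round(R[:,2],4),np.degrees(np.arctan2(R[1,1],R[0,1])),o["clock"],o["ft_force"],o["width"])
E
```

```text
{'pixel': [307.5, 118.3], 'confidence': 0.58} [ 0.37376319 -0.3490005   0.0075    ]
{'pixel': [189.4, 322.5], 'confidence': 0.56} [ 0.64585543 -0.19984962  0.0075    ]
[ 0.64713371 -0.19610299  0.12799881] [ 0.0064 -0.0015 -1.    ] -2.4391876081641484 3.75 [0.71900654 0.39000648 1.090902  ] 1.004047527994427
```

View pics/r3.png

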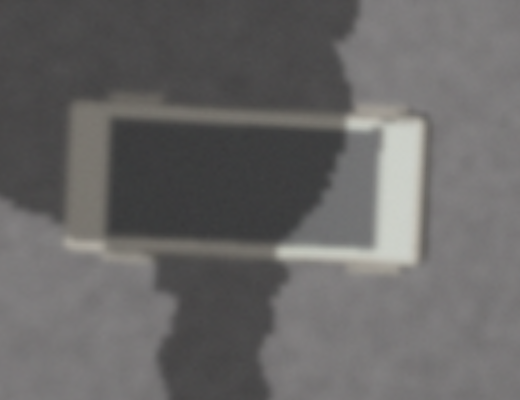

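The rectified view puts the label corners at (row,col) 101,70 / 119,427 / 265,420 / 248,63. That gives centre (0.6458, -0.1986) and yaw -2.9°. Descending and gripping.

Call:
jog_arm:
  targets:
    - {"x":-0.0013,"y":-0.0025,"z":-0.035,"ax":0,"ay":0.3,"az":-0.4,"grip":-1}
    - {"x":0,"y":0,"z":-0.033,"ax":0,"ay":0,"az":0,"grip":-1}
    - {"x":0,"y":0,"z":-0.015,"ax":0,"ay":0,"az":0,"grip":-1}
    - {"x":0,"y":0,"z":0,"ax":0,"ay":0,"az":0,"grip":-1}
    - {"x":0,"y":0,"z":0,"ax":0,"ay":0,"az":0,"grip":-1}

```text
clock: 4.38
position: [0.6535, -0.1999, 0.055]
ee_rot: [[0.048, 0.999, 0.02], [0.999, -0.048, -0.007], [-0.006, 0.02, -1.0]]
ft_force: [-0.1, 0.5, 0.0]
width: 0.994
```

Call:
jog_arm:
  targets:
    - {"x":-0.006,"y":0.001,"z":-0.008,"ax":0,"ay":1.0,"az":0,"grip":-1}
    - {"x":0,"y":0,"z":0,"ax":0,"ay":0,"az":0,"grip":-1}
    - {"x":0,"y":0,"z":0,"ax":0,"ay":0,"az":0,"grip":-1}

```text
clock: 4.75
position: [0.6488, -0.1994, 0.0491]
ee_rot: [[0.048, 0.999, 0.005], [0.999, -0.048, -0.008], [-0.008, 0.005, -1.0]]
ft_force: [0.9, 0.9, 0.2]
width: 1.003
```

```bash
cat > s.py <<'E'
from h import *
o=telemetry.get_obs();R=o["ee_rot"];print(np.round(o["position"],4),"z",np.round(R[:,2],4),"yaw",np.degrees(np.arctan2(R[1,1],R[0,1])),o["clock"],np.round(o["ft_force"],1),o["width"],np.round(o["qvel"],2))
E
python3 s.py
```

```text
[ 0.6488 -0.1994  0.0491] z [ 0.0049 -0.0081 -1.    ] yaw -2.751976581615792 4.75 [0.9 0.9 0.2] 1.003186944426302 [-0.09  0.14 -0.34  0.37 -0.02  0.04]
```

Call:
jog_arm:
  targets:
    - {"x":-0.003,"y":0.0008,"z":-0.012,"ax":0.4,"ay":0.4,"az":0,"grip":-1}
    - {"x":-0.001,"y":0,"z":-0.012,"ax":0,"ay":0.2,"az":0,"grip":-1}
    - {"x":0,"y":0,"z":0,"ax":0,"ay":0,"az":0,"grip":-1}
    - {"x":0,"y":0,"z":0,"ax":0,"ay":0,"az":0,"grip":-1}

```text
clock: 5.25
position: [0.6439, -0.1984, 0.0227]
ee_rot: [[0.048, 0.999, -0.008], [0.999, -0.048, -0.0], [-0.001, -0.008, -1.0]]
ft_force: [-0.6, -0.1, 0.3]
width: 1.003
```

Call:
jog_arm:
  targets:
    - {"x":0.0018,"y":0,"z":0.003,"ax":0,"ay":-0.4,"az":0,"grip":-1}
    - {"x":0,"y":0,"z":0,"ax":0,"ay":0,"az":0,"grip":-1}
    - {"x":0,"y":0,"z":0,"ax":0,"ay":0,"az":0,"grip":0.1}
    - {"x":0,"y":0,"z":0,"ax":0,"ay":0,"az":0,"grip":1}
    - {"x":0,"y":0,"z":0,"ax":0,"ay":0,"az":0,"grip":1}
    - {"x":0,"y":0,"z":0,"ax":0,"ay":0,"az":0,"grip":1}
    - {"x":0,"y":0,"z":0,"ax":0,"ay":0,"az":0,"grip":1}
    - {"x":0,"y":0,"z":0,"ax":0,"ay":0,"az":0,"grip":1}

```text
clock: 6.25
position: [0.6466, -0.1986, 0.027]
ee_rot: [[0.048, 0.999, 0.002], [0.999, -0.048, -0.001], [-0.001, 0.002, -1.0]]
ft_force: [0.6, 0.4, -0.4]
width: 0.0
```

```bash
python3 s.py
```

```text
[ 0.6466 -0.1986  0.027 ] z [ 1.7e-03 -8.0e-04 -1.0e+00] yaw -2.756188980852018 6.25 [ 0.6  0.4 -0.4] 0.00024360815917318408 [ 0.03  0.08 -0.04  0.05  0.15  0.05]
```

```bash
python3 - <<'E'
from h import *
f=grab_frame("wrist");g=grab_frame("scene")
a=f["color"][100:350,170:470];b=cv2.resize(g["color"][180:270,200:310],None,fx=3.4,fy=3.4,interpolation=cv2.INTER_CUBIC)
o=np.zeros((306,674,3),np.uint8);o[:250,:300]=a;o[:306,300:]=b
cv2.imwrite("pics/c4.png",o)
E
```

```text
(no output)
```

View pics/c4.png

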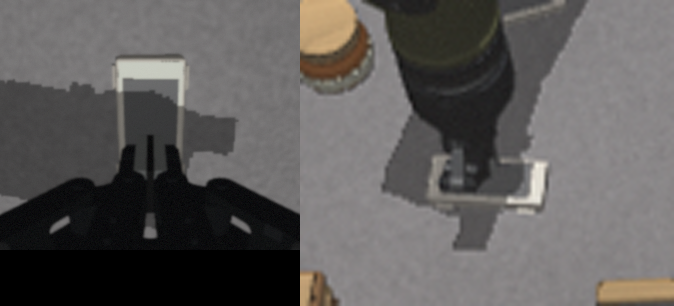

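The wrist crop shows the label still in place with the fingers shut together above it: a thin line with its tip at about (235,320). So the grasp missed, too high. I'll check where that tip pixel lies along the tool axis.

```bash
python3 - <<'E'
from h import *
f=grab_frame("wrist");o=telemetry.get_obs()
for d in (-.01,0,.01,.015,.022,.03,.05): print(d,np.round(proj(f,o["position"]+o["ee_rot"][:,2]*d,True),1), np.round(proj(f,o["position"]+o["ee_rot"]@[.011,0,d],True),1),np.round(proj(f,o["position"]+o["ee_rot"]@[-.011,0,d],True),1))
print(o["position"],o["width"])
im=f["color"]; 
print(np.round([proj(f,[x,y,.015],True) for x,y in ((.6458+.019+.0023,-.1986+.045),(.6458-.019+.0023,-.1986+.045))],1))
cv2.imwrite("pics/c5.png",cv2.resize(im[150:350,250:390],None,fx=4,fy=3,interpolation=cv2.INTER_CUBIC))
E
```

```text
-0.01 [253.8 321.7] [234.3 321.7] [272.1 321.6]
0 [244.8 321.6] [226.1 321.6] [262.5 321.5]
0.01 [236.8 321.5] [218.8 321.5] [253.8 321.5]
0.015 [233.  321.5] [215.4 321.5] [249.7 321.4]
0.022 [228.1 321.4] [211.  321.4] [244.4 321.4]
0.03 [222.9 321.3] [206.3 321.4] [238.7 321.3]
0.05 [211.4 321.2] [196.1 321.2] [226.1 321.2]
[ 0.64661861 -0.1985955   0.02692351] -0.006753020382241562
[[155.7 356.3]
 [159.2 284.3]]
```

View pics/c5.png

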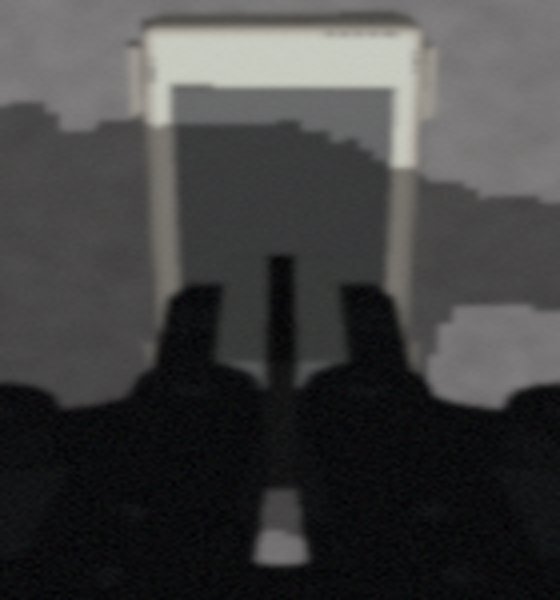

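The crop shows the shut pads as a dark bar with its front end at row 235, nearer to the hand than the stated 22 mm tip. I'll compare this with the open-finger view in w2.

```bash
python3 - <<'E'
from h import *
f=grab_frame("wrist");o=telemetry.get_obs()
P=lambda v:np.round(proj(f,o["position"]+o["ee_rot"]@np.array(v),True),1)
for d in (-.03,-.02,-.01,0,.01,.022):
    print(d,"open+",P([.011,.0425,d]),P([.011,-.0425,d]),"back",P([.011,.057,d]),"shut +11",P([.011,0,d]),"back14.5",P([.011,.0145,d]),P([.011,-.0145,d]))
R=np.array(f["R"]);c=-R.T@f["t"]; print("cam in tool",o["ee_rot"].T@(c-o["position"]), "axis",o["ee_rot"].T@R[2])
E
python3 s.py
```

```text
-0.03 open+ [251.9 416.9] [252.1 226.6] back [250.5 446.2] shut +11 [254.  321.9] back14.5 [253.7 355.3] [253.8 288.5]
-0.02 open+ [242.  411.1] [242.2 232.2] back [241. 439.] shut +11 [243.5 321.8] back14.5 [243.3 353.1] [243.4 290.5]
-0.01 open+ [233.2 405.9] [233.3 237.3] back [232.4 432.4] shut +11 [234.3 321.7] back14.5 [234.2 351.1] [234.2 292.3]
0 open+ [225.4 401.2] [225.4 241.8] back [224.8 426.5] shut +11 [226.1 321.6] back14.5 [226.  349.3] [226.1 293.8]
0.01 open+ [218.3 396.9] [218.3 245.9] back [217.9 421.1] shut +11 [218.8 321.5] back14.5 [218.8 347.7] [218.8 295.3]
0.022 open+ [210.7 392.3] [210.7 250.3] back [210.4 415.2] shut +11 [211.1 321.4] back14.5 [211. 346.] [211.  296.8]
cam in tool [ 0.07632252 -0.00087646 -0.14808639] axis [-3.00186492e-01 -9.53809608e-05  9.53880528e-01]
[ 0.6466 -0.1986  0.0269] z [ 1.6e-03 -7.0e-04 -1.0e+00] yaw -2.7572955616805084 6.45 [-0.1  0.   0.2] -0.0007883622653543646 [-0.02 -0.07 -0.01  0.04 -0.01 -0.05]
```

Both open and shut views put the fingertips about 32 mm farther back along the tool axis than stated: shut tips at TCP -10 mm, open tips about -24 mm. Finger width and back positions agree with this, and so does the contactless miss. I'll trust the picture, open, and go down about 35 mm, watching the force.

Call:
jog_arm:
  targets:
    - {"x":-0.0006,"y":0,"z":0,"ax":0,"ay":0,"az":0,"grip":-1}
    - {"x":0,"y":0,"z":0,"ax":0,"ay":0,"az":0,"grip":-1}
    - {"x":0,"y":0,"z":0,"ax":0,"ay":0,"az":0,"grip":-1}
    - {"x":0,"y":0,"z":0,"ax":0,"ay":0,"az":0,"grip":-1}
    - {"x":0,"y":0,"z":-0.008,"ax":0,"ay":0,"az":0,"grip":-1}
    - {"x":0,"y":0,"z":-0.008,"ax":0,"ay":0,"az":0,"grip":-1}
    - {"x":0,"y":0,"z":-0.008,"ax":0,"ay":0,"az":0,"grip":-1}
    - {"x":0,"y":0,"z":0,"ax":0,"ay":0,"az":0,"grip":-1}
    - {"x":0,"y":0,"z":0,"ax":0,"ay":0,"az":0,"grip":-1}

```text
clock: 7.58
position: [0.6453, -0.1984, 0.0003]
ee_rot: [[0.048, 0.999, 0.0], [0.999, -0.048, -0.0], [-0.0, 0.0, -1.0]]
ft_force: [-0.2, -0.1, -1.0]
width: 1.001
```

Call:
jog_arm:
  targets:
    - {"x":0.0004,"y":0,"z":-0.008,"ax":0,"ay":0,"az":0,"grip":-1}
    - {"x":0,"y":0,"z":0,"ax":0,"ay":0,"az":0,"grip":-1}
    - {"x":0,"y":0,"z":0,"ax":0,"ay":0,"az":0,"grip":1}
    - {"x":0,"y":0,"z":0,"ax":0,"ay":0,"az":0,"grip":1}
    - {"x":0,"y":0,"z":0,"ax":0,"ay":0,"az":0,"grip":1}
    - {"x":0,"y":0,"z":0,"ax":0,"ay":0,"az":0,"grip":1}
    - {"x":0,"y":0,"z":0,"ax":0,"ay":0,"az":0,"grip":1}

```text
clock: 8.45
position: [0.6466, -0.1988, -0.0062]
ee_rot: [[0.048, 0.999, 0.002], [0.999, -0.048, -0.001], [-0.001, 0.002, -1.0]]
ft_force: [-0.3, 1.3, -1.1]
width: 0.429
```

Gripped: the opening is about 37 mm. Lifting and carrying to the rail.

Call:
jog_arm:
  targets:
    - {"x":0,"y":0,"z":0.03,"ax":0,"ay":0,"az":0,"grip":1}
    - {"x":0,"y":0,"z":0.04,"ax":0,"ay":0,"az":0,"grip":1}
    - {"x":0,"y":0,"z":0.03,"ax":0,"ay":0,"az":0,"grip":1}
    - {"x":-0.012,"y":0.039,"z":0,"ax":0,"ay":0,"az":-1.75,"grip":1}
    - {"x":-0.012,"y":0.039,"z":0,"ax":0,"ay":0,"az":-1.75,"grip":1}
    - {"x":-0.012,"y":0.039,"z":0,"ax":0,"ay":0,"az":-1.75,"grip":1}
    - {"x":-0.012,"y":0.039,"z":0,"ax":0,"ay":0,"az":-1.75,"grip":1}
    - {"x":-0.012,"y":0.039,"z":0,"ax":0,"ay":0,"az":-1.75,"grip":1}
    - {"x":-0.012,"y":0.039,"z":0,"ax":0,"ay":0,"az":-1.75,"grip":1}
    - {"x":-0.012,"y":0.039,"z":0,"ax":0,"ay":0,"az":-1.75,"grip":1}
    - {"x":0,"y":0,"z":0,"ax":0,"ay":0,"az":0,"grip":1}
    - {"x":0,"y":0,"z":0,"ax":0,"ay":0,"az":0,"grip":1}

```text
clock: 9.95
position: [0.5568, 0.0815, 0.0926]
ee_rot: [[0.267, 0.964, -0.002], [0.964, -0.267, 0.0], [-0.0, -0.002, -1.0]]
ft_force: [0.4, -0.0, -1.9]
width: 0.428
```

```bash
python3 - <<'E'
from h import *
f=grab_frame("wrist");im=f["color"];cv2.imwrite("pics/w6.png",im)
for n,z in (("stop_face",.03),("neighbour_top",.029),("catch_mouth",.0335),("seat",.0215)):
  for d in tip_of("wrist",n)[:2]: print(n,d,np.round(atz(f,*d["pixel"],z,True),4))
E
python3 s.py
```

```text
stop_face {'pixel': [80.1, 291.2], 'confidence': 0.82} [0.5611 0.1719 0.03  ]
catch_mouth {'pixel': [145.9, 283.4], 'confidence': 0.87} [0.5438 0.1304 0.0335]
seat {'pixel': [142.1, 290.6], 'confidence': 0.58} [0.5477 0.1302 0.0215]
[0.5571 0.0808 0.0927] z [-2.e-03  7.e-04 -1.e+00] yaw -15.621830787123315 10.2 [-0.6  0.2 -1.1] 0.43390874890473763 [ 0.15 -0.09  0.01  0.02  0.03  0.05]
```

View pics/w6.png

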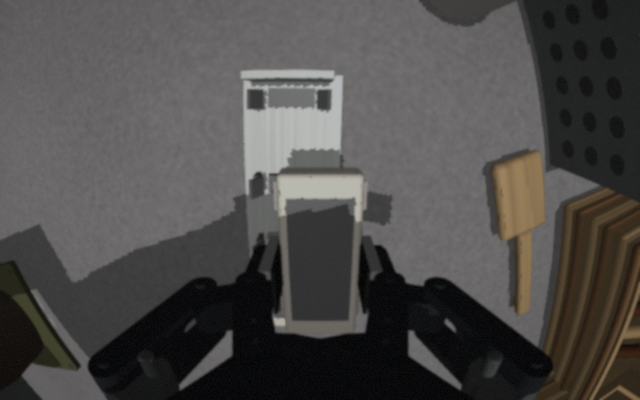

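The wrist view shows the held label at about (245,322) and, ahead of it, the empty place with the +y catches at (98,257) and (98,323) and the stop at row 73. Rectifying in the rail frame.

```bash
python3 - <<'E'
from h import *
f=cv2.imread("pics/w6.png");import pickle
g=grab_frame("wrist");im=g["color"]
O=np.array([.549,.132]);a=np.radians(-16.9);ex=np.array([np.cos(a),np.sin(a)]);ey=np.array([-np.sin(a),np.cos(a)])
def rec(z):
    ys=np.linspace(.065,-.045,551);xs=np.linspace(-.039,.039,391) # 5px/mm
    M=np.array([[proj(g,[*(O+x*ex+y*ey),z],True) for x in xs] for y in ys],np.float32)
    return cv2.remap(im,M[...,1].copy(),M[...,0].copy(),cv2.INTER_CUBIC)
o=np.hstack([rec(.006),rec(.0335)])
for k in range(0,551,50): o[k,:6]=(0,0,255);o[k,391:397]=(0,0,255)
cv2.imwrite("pics/r6.png",o)
G=cv2.cvtColor(o[:,:391],cv2.COLOR_BGR2GRAY).astype(float)
# held label corners seen
o=telemetry.get_obs();p=o["position"];R=o["ee_rot"]
for v in ((.045,.019),(.045,-.019)): print(np.round(proj(g,p+R@[*v,-.0137-.0075],True),1))
E
```

```text
[172.  366.4]
[172.  276.8]
```

View pics/r6.png

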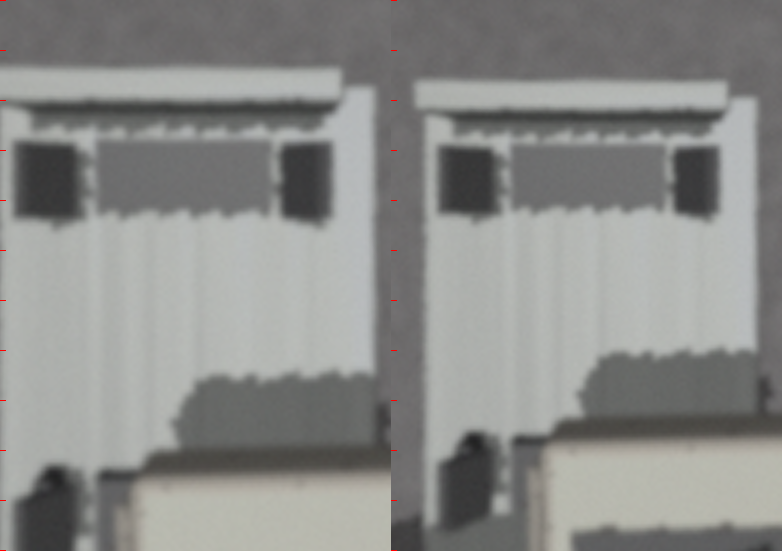

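Rectified, the strip's right edge is at x = +36 mm and its end at y = 47.6 mm. The catches are at y = 22 to 36 mm, in my guessed rail frame. That corrects the rail origin to (0.5465, 0.1294), yaw -16.9°. Moving to 8 mm short of the stop, above the catches.

Call:
jog_arm:
  targets:
    - {"x":-0.0065,"y":0.02,"z":0,"ax":0,"ay":-0.1,"az":-0.9,"grip":1}
    - {"x":-0.0065,"y":0.02,"z":-0.015,"ax":0,"ay":0,"az":-0.4,"grip":1}
    - {"x":0,"y":0,"z":-0.02,"ax":0,"ay":0,"az":0,"grip":1}
    - {"x":0,"y":0,"z":-0.015,"ax":0,"ay":0,"az":0,"grip":1}
    - {"x":0,"y":0,"z":0,"ax":0,"ay":0,"az":0,"grip":1}
    - {"x":0,"y":0,"z":0,"ax":0,"ay":0,"az":0,"grip":1}

```text
clock: 11.0
position: [0.5463, 0.119, 0.0421]
ee_rot: [[0.297, 0.955, 0.003], [0.955, -0.297, 0.001], [0.002, 0.002, -1.0]]
ft_force: [0.3, -0.3, -1.0]
width: 0.424
```

```bash
cat >> s.py <<'E'
O=np.array([.5465,.1294]);a=np.radians(-16.9);d=o["position"][:2]-O
print("rail x,y mm",1e3*d@[np.cos(a),np.sin(a)],1e3*d@[-np.sin(a),np.cos(a)],"label z",o["position"][2]+.0137)
E
python3 s.py
```

```text
[0.5463 0.119  0.0421] z [ 0.0027  0.0011 -1.    ] yaw -17.296795395206534 11.0 [ 0.3 -0.3 -1. ] 0.4239181802069541 [-0.29  0.18 -0.23  0.06  0.02 -0.01]
rail x,y mm 2.840038157796443 -10.024640940048828 label z 0.055838319341233275
```

Call:
jog_arm:
  targets:
    - {"x":-0.0024,"y":0.0018,"z":-0.008,"ax":0,"ay":0.1,"az":0.4,"grip":1}
    - {"x":0,"y":0,"z":-0.008,"ax":0,"ay":0,"az":0,"grip":1}
    - {"x":0,"y":0,"z":0,"ax":0,"ay":0,"az":0,"grip":1}
    - {"x":0,"y":0,"z":0,"ax":0,"ay":0,"az":0,"grip":1}

```text
clock: 11.5
position: [0.5448, 0.1208, 0.0262]
ee_rot: [[0.291, 0.957, 0.003], [0.957, -0.291, 0.002], [0.002, 0.002, -1.0]]
ft_force: [0.0, 0.2, -0.9]
width: 0.428
```

```bash
python3 s.py; python3 - <<'E'
from h import *
g=grab_frame("wrist");cv2.imwrite("pics/w7.png",g["color"])
im=g["color"][100:340,200:440]
t=grab_frame("scene")["color"][165:235,310:420]
o=np.hstack([cv2.resize(im,(420,420),interpolation=cv2.INTER_CUBIC),cv2.resize(t,(380,420),interpolation=cv2.INTER_CUBIC)])
cv2.imwrite("pics/c7.png",o)
E
```

```text
[0.5448 0.1208 0.0262] z [ 0.003   0.0016 -1.    ] yaw -16.90482409729852 11.5 [ 0.   0.2 -0.9] 0.4278092520660384 [ 0.07  0.14 -0.3  -0.16 -0.03 -0.02]
rail x,y mm 0.8953385827417295 -8.733394139314656 label z 0.03992681617147999
```

View pics/c7.png

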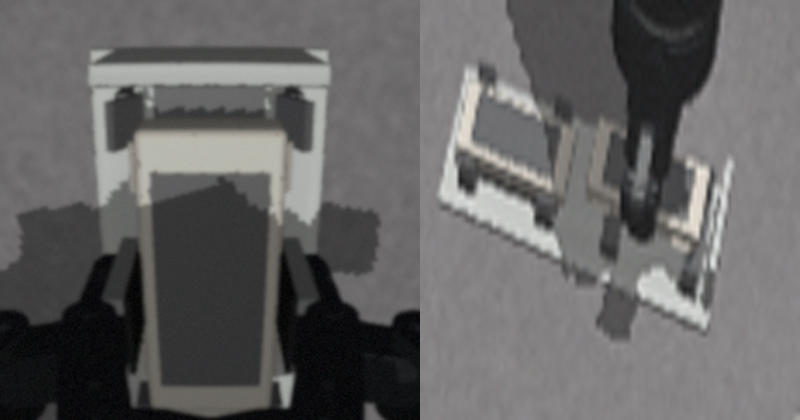

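The close view shows the label (cols 135 to 287) centred between the catches (105 to 313) and square to the stop, a gap short of it. Laying it on the catches.

Call:
jog_arm:
  targets:
    - {"x":-0.0006,"y":0.0002,"z":-0.004,"ax":-0.1,"ay":0.15,"az":0,"grip":1}
    - {"x":0,"y":0,"z":-0.003,"ax":0,"ay":0,"az":0,"grip":1}
    - {"x":0,"y":0,"z":0,"ax":0,"ay":0,"az":0,"grip":1}

```text
clock: 11.98
position: [0.5445, 0.1211, 0.0191]
ee_rot: [[0.291, 0.957, 0.001], [0.957, -0.291, -0.0], [0.0, 0.001, -1.0]]
ft_force: [1.2, -0.4, -0.8]
width: 0.425
```

```bash
python3 s.py
```

```text
[0.5445 0.1211 0.0191] z [ 9.e-04 -1.e-04 -1.e+00] yaw -16.90077909086977 11.975 [ 1.2 -0.4 -0.8] 0.42461135651223797 [ 0.04 -0.06  0.16  0.12 -0.01  0.07]
rail x,y mm 0.4740736328330055 -8.556311485902409 label z 0.032803970217483984
```

Call:
jog_arm:
  targets:
    - {"x":-0.0003,"y":0,"z":-0.0015,"ax":0,"ay":0,"az":0,"grip":1}
    - {"x":0,"y":0,"z":0,"ax":0,"ay":0,"az":0,"grip":1}

```text
clock: 12.22
position: [0.5441, 0.1211, 0.0175]
ee_rot: [[0.291, 0.957, 0.001], [0.957, -0.291, -0.0], [0.0, 0.001, -1.0]]
ft_force: [-0.9, 0.6, -1.3]
width: 0.423
```

Call:
jog_arm:
  targets:
    - {"x":0,"y":0,"z":-0.001,"ax":0,"ay":0,"az":0,"grip":1}
    - {"x":0,"y":0,"z":0,"ax":0,"ay":0,"az":0,"grip":1}

```text
clock: 12.48
position: [0.5445, 0.1211, 0.0166]
ee_rot: [[0.291, 0.957, 0.001], [0.957, -0.291, -0.0], [0.0, 0.001, -1.0]]
ft_force: [-0.6, -0.3, -1.7]
width: 0.431
```

Call:
jog_arm:
  targets:
    - {"x":-0.0002,"y":0,"z":-0.001,"ax":0,"ay":0,"az":0,"grip":1}
    - {"x":0,"y":0,"z":0,"ax":0,"ay":0,"az":0,"grip":1}

```text
clock: 12.72
position: [0.5447, 0.1211, 0.0159]
ee_rot: [[0.291, 0.957, 0.002], [0.957, -0.291, 0.0], [0.001, 0.002, -1.0]]
ft_force: [-0.0, 0.0, -0.9]
width: 0.427
```

Call:
jog_arm:
  targets:
    - {"x":0,"y":0,"z":-0.001,"ax":0,"ay":0,"az":0,"grip":1}
    - {"x":0,"y":0,"z":0,"ax":0,"ay":0,"az":0,"grip":1}

```text
clock: 12.98
position: [0.5447, 0.1212, 0.0156]
ee_rot: [[0.291, 0.957, 0.003], [0.957, -0.291, 0.0], [0.001, 0.003, -1.0]]
ft_force: [-0.6, 0.7, 0.3]
width: 0.428
```

The load on the catches is now rising (fz from -1.0 to +0.3) with z at a standstill, so the label is lying on them. Sliding towards the stop.

Call:
jog_arm:
  targets:
    - {"x":0.0003,"y":0.002,"z":0,"ax":0,"ay":0.1,"az":0,"grip":1}
    - {"x":0.0005,"y":0.002,"z":0,"ax":0,"ay":0,"az":0,"grip":1}
    - {"x":0.0005,"y":0.002,"z":0,"ax":0,"ay":0,"az":0,"grip":1}
    - {"x":0,"y":0,"z":0,"ax":0,"ay":0,"az":0,"grip":1}

```text
clock: 13.48
position: [0.5462, 0.1262, 0.0159]
ee_rot: [[0.292, 0.957, 0.001], [0.957, -0.291, -0.003], [-0.002, 0.002, -1.0]]
ft_force: [0.2, -0.8, 2.0]
width: 0.426
```

```bash
python3 s.py
```

```text
[0.5462 0.1262 0.0159] z [ 0.0012 -0.0027 -1.    ] yaw -16.947580693496647 13.475 [ 0.2 -0.8  2. ] 0.4258615468780385 [-0.08 -0.03 -0.03  0.13 -0.07  0.01]
rail x,y mm 0.6257918073111585 -3.143235600006891 label z 0.0295796432228002
```

Call:
jog_arm:
  targets:
    - {"x":0.0004,"y":0.0015,"z":0,"ax":0.15,"ay":0,"az":0,"grip":1}
    - {"x":0.0004,"y":0.0015,"z":0,"ax":0,"ay":0,"az":0,"grip":1}

```text
clock: 13.72
position: [0.547, 0.1289, 0.0159]
ee_rot: [[0.292, 0.956, 0.001], [0.956, -0.292, -0.001], [-0.0, 0.001, -1.0]]
ft_force: [-0.1, -3.5, 2.4]
width: 0.425
```

Call:
jog_arm:
  targets:
    - {"x":0.0003,"y":0.001,"z":0,"ax":0,"ay":0,"az":0,"grip":1}
    - {"x":0,"y":0,"z":0,"ax":0,"ay":0,"az":0,"grip":1}

```text
clock: 13.98
position: [0.5473, 0.13, 0.0159]
ee_rot: [[0.292, 0.957, 0.001], [0.957, -0.292, -0.001], [-0.0, 0.001, -1.0]]
ft_force: [-0.4, -2.1, 3.2]
width: 0.427
```

Call:
jog_arm:
  targets:
    - {"x":0.0003,"y":0.001,"z":0,"ax":0,"ay":0,"az":0,"grip":1}
    - {"x":0.0001,"y":0.0005,"z":0,"ax":0,"ay":0,"az":0,"grip":1}

```text
clock: 14.22
position: [0.5475, 0.1305, 0.0159]
ee_rot: [[0.292, 0.956, 0.001], [0.956, -0.292, -0.003], [-0.003, 0.002, -1.0]]
ft_force: [-1.3, -4.8, 4.0]
width: 0.427
```

```bash
python3 s.py; python3 - <<'E'
from h import *
g=grab_frame("wrist");cv2.imwrite("pics/w8.png",g["color"])
im=g["color"][110:310,220:420]
t=grab_frame("scene")["color"][165:235,310:420]
o=np.hstack([cv2.resize(im,(420,420),interpolation=cv2.INTER_CUBIC),cv2.resize(t,(380,420),interpolation=cv2.INTER_CUBIC)])
cv2.imwrite("pics/c8.png",o)
E
```

```text
[0.5475 0.1305 0.0159] z [ 9.0e-04 -3.4e-03 -1.0e+00] yaw -16.981131772213907 14.225 [-1.3 -4.8  4. ] 0.4270831951122974 [ 0.24 -0.    0.13  0.31 -0.41  0.36]
rail x,y mm 0.6222963889861045 1.3009968592590253 label z 0.029649095361163797
```

View pics/c8.png

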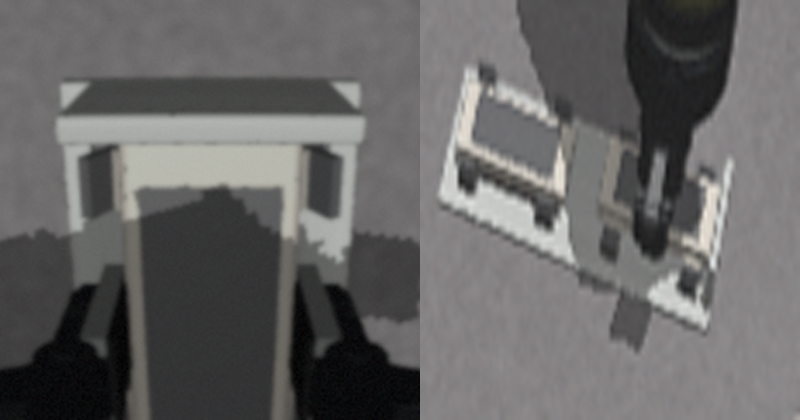

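The view shows the label's end flush at the stop plate (row 143), with no gap and square to it. Forward motion has stalled with about 5 N against the stop. Now pressing straight down in small steps.

Call:
jog_arm:
  targets:
    - {"x":0.0001,"y":0.0004,"z":-0.002,"ax":0.2,"ay":0,"az":0,"grip":1}
    - {"x":0.0001,"y":0.0004,"z":-0.002,"ax":0,"ay":0,"az":0,"grip":1}
    - {"x":0.0001,"y":0.0004,"z":-0.002,"ax":0,"ay":0,"az":0,"grip":1}

```text
clock: 14.7
position: [0.5481, 0.1303, 0.0137]
ee_rot: [[0.293, 0.956, 0.003], [0.956, -0.293, -0.002], [-0.001, 0.003, -1.0]]
ft_force: [-5.1, -5.9, 16.3]
width: 0.427
```

```bash
python3 s.py
```

```text
[0.5481 0.1303 0.0137] z [ 0.0029 -0.002  -1.    ] yaw -17.01734510567278 14.7 [-5.1 -5.9 16.3] 0.4265488231269451 [ 0.12  0.24 -0.47 -0.84 -0.38  0.16]
rail x,y mm 1.2404351035262826 1.30559569019304 label z 0.027377464083171165
```

Call:
jog_arm:
  targets:
    - {"x":-0.0012,"y":0.0004,"z":-0.002,"ax":0.1,"ay":0.15,"az":0,"grip":1}
    - {"x":-0.0006,"y":0.0002,"z":-0.002,"ax":0,"ay":0.1,"az":0,"grip":1}

```text
clock: 14.95
position: [0.5481, 0.1303, 0.0134]
ee_rot: [[0.293, 0.956, 0.003], [0.956, -0.293, -0.001], [-0.0, 0.003, -1.0]]
ft_force: [-3.5, -4.6, 15.2]
width: 0.428
```

```bash
python3 s.py
```

```text
[0.5481 0.1303 0.0134] z [ 0.0033 -0.0011 -1.    ] yaw -17.04838682057418 14.95 [-3.5 -4.6 15.2] 0.4281231146587921 [ 0.03  0.13 -0.14 -0.42 -0.09  0.12]
rail x,y mm 1.2504208709603832 1.3080072002283036 label z 0.027128458587332847
```

Call:
jog_arm:
  targets:
    - {"x":-0.0015,"y":0.0006,"z":-0.003,"ax":0,"ay":0.2,"az":0,"grip":1}
    - {"x":-0.001,"y":0.0004,"z":-0.003,"ax":0,"ay":0.1,"az":0,"grip":1}

```text
clock: 15.2
position: [0.5481, 0.1303, 0.0119]
ee_rot: [[0.294, 0.956, 0.004], [0.956, -0.294, -0.003], [-0.001, 0.005, -1.0]]
ft_force: [-3.7, -6.2, 21.1]
width: 0.423
```

```bash
python3 s.py
```

```text
[0.5481 0.1303 0.0119] z [ 0.0044 -0.0029 -1.    ] yaw -17.091598057773275 15.2 [-3.7 -6.2 21.1] 0.4232600861564829 [ 0.16  0.1  -0.7  -1.23 -0.47  0.29]
rail x,y mm 1.295057413621088 1.3074058425294712 label z 0.02562783355229943
```

Call:
jog_arm:
  targets:
    - {"x":-0.0015,"y":0.0008,"z":-0.003,"ax":0.2,"ay":0.3,"az":0.1,"grip":1}

```text
clock: 15.32
position: [0.5481, 0.1303, 0.0117]
ee_rot: [[0.293, 0.956, 0.003], [0.956, -0.293, -0.001], [0.0, 0.003, -1.0]]
ft_force: [-4.2, -9.4, 23.1]
width: 0.428
```

Call:
jog_arm:
  targets:
    - {"x":-0.001,"y":0.0006,"z":-0.0025,"ax":0.1,"ay":0.2,"az":0,"grip":1}

```text
clock: 15.45
position: [0.5481, 0.1303, 0.0116]
ee_rot: [[0.293, 0.956, 0.002], [0.956, -0.293, -0.0], [0.001, 0.002, -1.0]]
ft_force: [-4.2, -6.8, 19.6]
width: 0.424
```

```bash
python3 s.py
```

```text
[0.5481 0.1303 0.0116] z [ 2.3e-03 -1.0e-04 -1.0e+00] yaw -17.040617799593015 15.45 [-4.2 -6.8 19.6] 0.42433788779733805 [-0.13  0.15  0.3   0.31  0.36 -0.06]
rail x,y mm 1.285983400246245 1.320289416544475 label z 0.02533600628880738
```

Call:
jog_arm:
  targets:
    - {"x":-0.0006,"y":0.0003,"z":-0.004,"ax":0.1,"ay":0.2,"az":0,"grip":1}

```text
clock: 15.58
position: [0.5475, 0.1305, 0.0085]
ee_rot: [[0.293, 0.956, -0.001], [0.956, -0.293, 0.002], [0.002, -0.001, -1.0]]
ft_force: [0.6, -2.0, -4.3]
width: 0.429
```

Call:
jog_arm:
  targets:
    - {"x":-0.0006,"y":0.0003,"z":-0.004,"ax":0.1,"ay":0.2,"az":0,"grip":1}

```text
clock: 15.7
position: [0.5474, 0.1306, 0.0072]
ee_rot: [[0.293, 0.956, -0.002], [0.956, -0.293, 0.004], [0.003, -0.003, -1.0]]
ft_force: [-11.0, -7.0, 43.1]
width: 0.424
```

```bash
python3 s.py
```

```text
[0.5474 0.1306 0.0072] z [-0.0024  0.0035 -1.    ] yaw -17.05915598506161 15.7 [-11.   -7.   43.1] 0.42432692378768566 [-0.47  0.19  0.39  0.45  0.8  -0.47]
rail x,y mm 0.5478894760839357 1.3911473555905967 label z 0.02087581534076688
```

It clicked: fz fell from 23 to -4 N, then the label bottomed at 20.9 mm (seat is 21.5 mm). Pressing stops here; I relax the load and open.

Call:
jog_arm:
  targets:
    - {"x":0,"y":0,"z":0.0003,"ax":-0.2,"ay":-0.15,"az":0,"grip":1}
    - {"x":0,"y":0,"z":0,"ax":0,"ay":0,"az":0,"grip":1}

```text
clock: 15.95
position: [0.5474, 0.1305, 0.0074]
ee_rot: [[0.293, 0.956, 0.0], [0.956, -0.293, -0.0], [0.0, 0.0, -1.0]]
ft_force: [-0.1, -3.5, 2.5]
width: 0.423
```

```bash
python3 s.py
```

```text
[0.5474 0.1305 0.0074] z [ 4.e-04 -0.e+00 -1.e+00] yaw -17.056665336293182 15.95 [-0.1 -3.5  2.5] 0.42281382371223863 [-0.16  0.01 -0.1   0.22  0.26 -0.02]
rail x,y mm 0.5160373574241357 1.3066326678477806 label z 0.021111023408084368
```

Call:
jog_arm:
  targets:
    - {"x":0,"y":0,"z":0,"ax":0,"ay":0,"az":0,"grip":-0.6}
    - {"x":0,"y":0,"z":0,"ax":0,"ay":0,"az":0,"grip":-0.6}
    - {"x":0,"y":0,"z":0,"ax":0,"ay":0,"az":0,"grip":-0.6}
    - {"x":0,"y":0,"z":0.02,"ax":0,"ay":0,"az":0,"grip":-0.6}
    - {"x":0,"y":0,"z":0.04,"ax":0,"ay":0,"az":0,"grip":-0.6}
    - {"x":-0.01,"y":-0.03,"z":0.04,"ax":0,"ay":0,"az":0,"grip":-0.6}
    - {"x":-0.01,"y":-0.03,"z":0.02,"ax":0,"ay":0,"az":0,"grip":-0.6}
    - {"x":0,"y":0,"z":0,"ax":0,"ay":0,"az":0,"grip":-0.6}

```text
clock: 16.95
position: [0.5268, 0.0736, 0.1285]
ee_rot: [[0.29, 0.957, -0.001], [0.957, -0.29, 0.007], [0.007, -0.004, -1.0]]
ft_force: [0.1, -0.2, -0.7]
width: 0.803
```

```bash
python3 s.py; python3 - <<'E'
from h import *
g=grab_frame("wrist");im=g["color"];t=grab_frame("scene")["color"][165:235,310:420]
for n in ("label_center","seat"):
  for d in tip_of("wrist",n)[:3]: print(n,d["confidence"],np.round(atz(g,*d["pixel"],.0215,True),4))
O=np.array([.5465,.1294]);a=np.radians(-16.9);ex=np.array([np.cos(a),np.sin(a)]);ey=np.array([-np.sin(a),np.cos(a)])
ys=np.linspace(.060,-.060,481);xs=np.linspace(-.045,.045,361)
M=np.array([[proj(g,[*(O+x*ex+y*ey),.029],True) for x in xs] for y in ys],np.float32)
r=cv2.remap(im,M[...,1].copy(),M[...,0].copy(),cv2.INTER_CUBIC)
cv2.imwrite("pics/c9.png",np.hstack([r,cv2.resize(t,(430,481),interpolation=cv2.INTER_CUBIC)]))
E
```

```text
[0.5268 0.0736 0.1285] z [-0.0015  0.0074 -1.    ] yaw -16.847298593272633 16.95 [ 0.1 -0.2 -0.7] 0.8030242141528526 [ 1.44  1.08  0.29 -1.16  1.29 -0.04]
rail x,y mm -2.6258776696118353 -59.16153408321345 label z 0.14217902179662095
label_center 0.77 [0.5459 0.128  0.0215]
```

No more pictures can be viewed, so the last check is numerical: the outline of the label's top at z = 29 mm, and whether the catches show in their shut position over the lugs.

```bash
python3 - <<'E'
from h import *
r=cv2.imread("pics/c9.png")[:,:361];G=cv2.GaussianBlur(cv2.cvtColor(r,cv2.COLOR_BGR2GRAY),(3,3),0)
for y in (48,46,44,42,40,32,20,10,0,-10,-20,-32,-40):
    k=int((60-y)*4); print(y,G[k,0::10].tolist())
print("col x=0 y60..30",G[0:121:4,180].tolist())
E
```

```text
48 [110, 108, 105, 106, 119, 140, 141, 132, 145, 147, 136, 148, 143, 136, 147, 142, 138, 148, 134, 141, 149, 144, 143, 147, 132, 144, 141, 138, 144, 145, 133, 139, 107, 105, 106, 107, 104]
46 [108, 107, 106, 107, 135, 177, 127, 63, 65, 65, 60, 63, 66, 64, 65, 64, 68, 65, 64, 67, 65, 65, 66, 67, 72, 69, 64, 64, 64, 70, 135, 175, 110, 106, 104, 104, 104]
44 [105, 106, 104, 106, 134, 180, 155, 73, 62, 61, 65, 108, 128, 137, 115, 143, 147, 119, 144, 136, 119, 144, 114, 134, 150, 112, 63, 63, 68, 127, 179, 178, 110, 108, 106, 106, 108]
42 [104, 107, 108, 104, 132, 181, 174, 101, 97, 97, 98, 166, 179, 177, 178, 180, 180, 178, 180, 180, 177, 179, 176, 180, 180, 149, 98, 91, 133, 176, 179, 178, 110, 108, 106, 107, 107]
40 [107, 108, 112, 108, 132, 180, 175, 101, 116, 118, 129, 167, 179, 180, 181, 180, 180, 180, 180, 180, 181, 181, 182, 181, 181, 156, 126, 125, 141, 153, 178, 178, 114, 103, 104, 109, 106]
32 [107, 108, 107, 106, 133, 181, 171, 81, 57, 55, 65, 166, 140, 113, 113, 113, 113, 113, 112, 114, 112, 113, 113, 111, 152, 151, 59, 58, 60, 85, 174, 178, 108, 107, 109, 106, 104]
20 [105, 
[... 777 characters left out ...]
181, 177, 173, 168, 170, 168, 168, 135, 105, 106, 106, 105, 104, 106, 104, 106, 105, 105, 105, 136, 155, 178, 165, 170, 178, 180, 180, 120, 107, 106, 106, 109]
-32 [108, 108, 110, 112, 127, 178, 164, 85, 56, 58, 64, 166, 127, 104, 103, 104, 104, 103, 105, 102, 102, 104, 102, 103, 150, 150, 63, 58, 59, 84, 175, 179, 113, 111, 110, 108, 105]
-40 [112, 107, 105, 105, 131, 178, 170, 156, 158, 130, 103, 172, 182, 177, 167, 180, 175, 164, 138, 131, 171, 182, 182, 181, 181, 159, 168, 171, 158, 157, 175, 177, 119, 109, 108, 108, 109]
col x=0 y60..30 [105, 103, 104, 103, 102, 103, 114, 148, 173, 180, 179, 171, 134, 81, 64, 93, 144, 175, 180, 181, 180, 181, 181, 180, 179, 168, 142, 119, 112, 114, 113]
```

The label is level and parallel: the same side edges show at y = +40 and -32. All four catches close symmetrically onto its sides, and its end is at the stop. Handing in.

```bash
python3 -c "
from bench import bot
print(bot.finish_job())"; python3 s.py
```

```text
the job is handed in; nothing more can be done
None
the job is handed in; nothing more can be done
```

The large label was laid on the spring catches, slid against the end stop and pressed straight down until it clicked. I then released it and handed the job in at about 17 s.

**Checks passed**
- **Slide:** forward motion stalled with about 5 N against the stop, and the picture showed the label flush and square to it.
- **Click:** the push rose to about 23 N, then dropped to -4 N. The label came to rest with its centre at about 21 mm, against a seat height of 21.5 mm.
- **After release:** pixel values in the last wrist image show the label level and square. All four catches lie symmetrically against its sides, and its end is at the stop.

**What went wrong or disagreed**
- **First grasp missed:** the gripper closed above the label without touching it. The images put the fingertips about 32 mm farther back along the tool than stated, and the second grasp using that worked.
- **Last push:** one extra row pressed briefly to 43 N at the wrist after the click, against the 120 N limit. It was relaxed at once.
- **Final picture not viewed:** the 12-picture limit was reached, so the last check is numerical only, and the clearance at the stop is good to about 1–2 mm.
- **Other goods:** no contact showed with the small label or other goods along the route, but I did not check their positions again at the end.

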